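# Bolt the test box's cover past its spring catch

## Robot

A 7-joint arm with a two-finger parallel gripper is mounted at the origin on the work surface. World frame = base frame: x ahead of the robot, y to its left, z up, the work surface at z = 0. Lengths are in m, angles in rad, forces in N, time in s.
With the tool pointing down it reaches from about 0.425 to 0.975 m from the base axis. Payload 16.7 kg.
Tool frame: the origin (TCP) lies on the centre line of the jaws, within the pads' length; the fingertips stand 19 mm ahead of it and the grasp point (between the pads) is the TCP; x points along the fingers, y is the direction in which the jaws open and shut, and the axes are right-handed (so a half turn about x gives the same grasp; the last joint's range is limited). The gripper opens to 85 mm and grips with 20 to 120 N. Pads are 22 mm wide; open, the fingers measure 114 mm over their backs; the gripper's body (76 mm by 85 mm) begins 54 mm behind the grasp point. The pads swing forward as they close: fully open they stand 13 mm farther back than shut.
Start: joints at [1.012, 0.426, 0.074, 1.606, -0.034, 1.111, -0.067], TCP at [0.269, -0.619, 0.25] pointing down, gripper open.
Joint ranges: [-2.85, 2.85], [-0.5, 2.14], [-1.23, 1.37], [0.21, 2.46], [-1.02, 4.16], [0.16, 2.05], [-2.73, 2.73]. Speed limits (rad/s): [1.89, 1.89, 2.39, 2.39, 3.01, 3.01, 3.01].

## Interface

Orientations are given as a unit quaternion [x, y, z, w].
In Python, from station import * gives the robot as it stands.
- The arm moves only by the tool servo_tool, never from a script. Its argument "rows" is one flat list of numbers, 7 for each row, row after row: the turn, a rotation vector about the tool's x, y, z in degrees, then the shift along the tool's x, y, z in m, then the opening, from 0 (shut) to 1 (fully open). In form: [wx, wy, wz, dx, dy, dz, claw, wx, wy, wz, dx, dy, dz, claw, ...]. A call has 1 to 10 rows; each row shifts and turns the commanded pose from where the row before left it, along the tool's axes as they then stand; what a row does not reach is not made up. A row lasts 1/12 s, in which the tool goes at most 41.7 mm and 7.16 degrees, less where a joint would pass 70% of its speed; a pose out of reach is approached as far as the arm can. A call with a gripper value outside its range is refused whole. The fingers move at their own pace and stop on an object; "grip_force" is the grip in N (left out, the last holds). Time passes only in rows, so rows that do not move let the fingers close. It gives the time, the measured TCP pose, the force and the opening at its end, in the units of the state.
- sense(): the state, without advancing time (a new reading comes with each control period).
- get_image(name): name is "scene" or "top"; returns a dict with "image" (420x560x3 uint8, red, green, blue), "z_map" (420x560 float32, m along the optical axis (not along the pixel's ray), 0 where there is no reading), "vfov" (degrees; the focal length in pixels is half the picture's height over the tangent of half this angle, whatever the lens; pixels are square), "cx", "cy" (the principal point, pixels), "k1" (the pictures are not rectified: a ray, as slopes to the right and down, at radius r is drawn at 1 + k1 r^2 times it, then the intrinsics apply), "rvec" (rotation vector, rad) and "tvec" (3), from world to camera coordinates, as OpenCV has them. Camera axes: x right, y down, z forward; pixel columns grow to the right and rows downward; lengths in m; the calibration is good to about 2 mm. A picture is of the moment at which its call begins.
- sign_off(): hands the job in, once; it reports no verdict.
Trained networks look in the newest picture that a camera, given by its name, has taken for a name from the list of things; names that differ only in an ending like _2 or _b are one class to them, and where a whole thing is asked for, a point or a joint stands for the part that bears it (a point fixed in the world has none). Each returns a list of dicts, best first, with "confidence" (0 to 1); they miss things now and then, are a little off and sometimes report something else, mostly with a low value. They report only what shows in the picture. A call takes as long as a camera call.
- search_frame(camera, target): "extent" ([left, top, right, bottom] in pixels, round what is visible of it).
The state is a dict: "time_s": time; "joint_pos": joint angles; "dq": joint speeds; "effort": joint torques, N m; "position": TCP position; "ee_rot": TCP orientation; "contact_force": force on the tool from outside, world axes, zero at the start; "torque": the same for the moment, N m; "opening": finger opening in m.
Only numpy, scipy, OpenCV 4.12 (cv2) and the standard library are available. Lean on these libraries where they do the work, as an engineer would, in place of code of your own. Each camera call takes 0.05 s, during which the arm holds its last target.

## Task

Lock the clear cover of the test box: press the long spring catch down with one fingertip and keep it held down while the other fingertip pushes the bolt's upright tab towards the cover, until the bolt is fully home in the keeper. Then take both fingers away, so that the catch springs back up behind the bolt. Nothing needs gripping; leave the loose things on the box and the bench where they are.

Things in the scene. Friction and masses are not known exactly. Their poses are not given: they have to be found in the camera images.
- test_box: grey test box fixed to the bench, origin on the bench; reaches x -150 to +130, y -140 to +140 mm; +x runs from its front edge to the cover; yaw varies. Metal deck 70 mm above the bench; from x = 33 a shut clear cover, top 108 mm above the bench. On the deck, both along x, 54 mm apart: catch (centre line y = +28 mm) and bolt (y = -26 mm)
- paddle (a point): centre of the top of the spring catch's paddle, a flat aluminium bar 110 (box x) x 24 (y) x 5 mm, top 28 mm above the deck when up. It sinks 10 mm straight down against a spring (2 N, at the bottom 4.5 N). A steel tooth on its side reaches towards the bolt, 20 to 38 mm ahead (+x) of this point, top 2 mm lower than the paddle's
- catch (a joint): how far the catch is pressed down: 0 up, 0.010 m at the bottom stop; from 0.006 m its tooth clears the bolt's lug. Springs back to 0 when let go, except while the lug is over the tooth (bolt at 0.006 to 0.036 m)
- tab (a point): on the -x face of the bolt's upright steel tab, mid-width, 38 mm above the deck. Tab 24 (y) x 8 mm (x), from the bar's top (13 mm above the deck) to 48 mm above it; free room in front of it above the bar. Push it to box +x. A lug on the bolt's catch side, 12 to 24 mm ahead, 20 to 28 mm above the deck. With the bolt at 0 this point is 10 mm to -x of the paddle's centre
- bolt (a joint): how far the bolt is slid towards the cover: 0 back, 0.042 m fully home in the keeper (an end stop); the catch, when up, stops it at about 0.006 m. No spring: it stays where it is left; takes about 2 N to slide
- jar: loose small amber screw jar with a black cap, 34 mm across, 42 mm high, on the deck beside the mechanism; leave alone; origin under its centre
- heatsink: loose finned aluminium heat sink 34 x 34 x 28 mm, on the deck on the other side of the mechanism; leave alone; origin under its centre (the two may be swapped)
- meter: loose orange hand meter 150 x 75 x 40 mm lying on the bench beside the box; leave alone; origin under its centre
- screwdriver: loose black-handled screwdriver, 170 mm, on the bench beside the box; leave alone; origin under its centre
- mug: loose white mug, 76 mm across, 85 mm high, on the bench beside the box; leave alone; origin under its centre
- screw_tray: loose grey plastic tray 90 x 70 x 22 mm on the bench beside the box; leave alone; origin under its centre

How it is judged:
On the way, in this order (a step that is already met when the one before it is completed fails the run):
1. a fingertip holds the catch down with the bolt still back (contact force between the fingers and catch above 0.4 N and value of joint catch above 0.006 m and value of joint bolt below 0.01 m), for 0.1 s.
2. the bolt is half-way with the catch still held down by a finger and the bolt pushed by a finger (contact force between the fingers and catch above 0.4 N and value of joint bolt between 0.018 and 0.034 m and contact force between the fingers and bolt above 0.3 N).
3. the bolt is home with the catch still held down by a finger (contact force between the fingers and catch above 0.4 N and value of joint catch above 0.005 m and value of joint bolt above 0.038 m).
At the end, for the whole second after the job is handed in: the bolt is within 4 mm of fully home (slid at least 38 of 42 mm) and at rest, and the catch has sprung back to within 1.5 mm of its upper position (value of joint bolt above 0.038 m and value of joint catch below 0.0015 m and velocity of joint bolt between -0.005 and 0.005 m/s); the robot touches nothing.
It fails at once if a loose thing on the box is moved or lifted by more than 20 mm (distance of any of jar, heatsink from where it was at the start of the episode above 0.02 m).
It fails at once if a loose thing on the bench is moved or lifted by more than 20 mm (distance of any of meter, screwdriver, mug, screw_tray from where it was at the start of the episode above 0.02 m).
It also fails if it takes over 38 s, if anything falls off the work surface, if the arm or the gripper's body presses on something with over 40 N, if the wrist force passes 120 N, or if a joint passes its speed limit or range.

## Working session

There is one attempt and no reset: what is moved stays moved. The work goes in short steps, Python scripts to look and compute and a tool call to move; the robot and the scene stay as the last step left them, time stands still between calls to the robot, and variables do not carry over. Pictures are saved under pics/ and viewed, and the job is handed in when it is done.

Besides the shell and the picture viewer there is one more tool, called after ">>>" by a JSON object that holds its "fn" and its "kwargs". servo_tool: Moves the arm, as the interface text tells. Its arguments: {"type":"object","properties":{"rows":{"type":"array","items":{"type":"number"}},"grip_force":{"type":"number"}},"required":["rows"]}

```bash
mkdir -p pics; ls; cat > h.py <<'E'
from station import *
import numpy as np, cv2
from scipy.spatial.transform import Rotation as R
def cam(n):
    d=get_image(n); return d
def unproj(d,u,v,z=None,plane=None):
    H=d["image"].shape[0]; f=H/2/np.tan(np.radians(d["vfov"])/2)
    K=np.array([[f,0,d["cx"]],[0,f,d["cy"]],[0,0,1]])
    p=cv2.undistortPoints(np.array([[[u,v]]],float),K,np.array([d["k1"],0,0,0,0.]))[0,0]
    M=R.from_rotvec(np.ravel(d["rvec"])).as_matrix(); t=np.ravel(d["tvec"])
    ray=M.T@np.array([p[0],p[1],1]); o=-M.T@t
    if plane is not None: return o+ray*(plane-o[2])/ray[2]
    if z is None: z=d["z_map"][int(round(v)),int(round(u))]
    return o+ray*z
def proj(d,P):
    H=d["image"].shape[0]; f=H/2/np.tan(np.radians(d["vfov"])/2)
    K=np.array([[f,0,d["cx"]],[0,f,d["cy"]],[0,0,1]])
    return cv2.projectPoints(np.array(P,float).reshape(-1,1,3),np.array(d["rvec"],float),np.array(d["tvec"],float),K,np.array([d["k1"],0,0,0,0.]))[0][:,0]
def cloud(d):
    H,W=d["z_map"].shape; f=H/2/np.tan(np.radians(d["vfov"])/2)
    K=np.array([[f,0,d["cx"]],[0,f,d["cy"]],[0,0,1]])
    u,v=np.meshgrid(np.arange(W),np.arange(H))
    p=cv2.undistortPoints(np.stack([u,v],-1).reshape(-1,1,2).astype(float),K,np.array([d["k1"],0,0,0,0.]))[:,0]
    M=R.from_rotvec(np.ravel(d["rvec"])).as_matrix(); t=np.ravel(d["tvec"])
    z=d["z_map"].reshape(-1,1)
    return ((np.c_[p,np.ones(len(p))]*z-t)@M).reshape(H,W,3)
E
python3 - <<'E'
from h import *
import pickle
print(sense())
for n in ("scene","top"):
    d=cam(n); pickle.dump(d,open(n+".pkl","wb"))
    cv2.imwrite(f"pics/{n}0.png",d["image"][...,::-1])
    print(n,d["vfov"],d["k1"],np.ravel(d["tvec"]),np.ravel(d["rvec"]))
    for t in ("test_box","paddle","tab","bolt","catch","jar","heatsink","meter","screwdriver","mug","screw_tray"):
        print(t,[(np.round(r["extent"]),round(r["confidence"],2)) for r in search_frame(n,t)[:2]])
E
```

```text
pics
{'time_s': 0.0, 'joint_pos': array([ 1.01153281,  0.42668653,  0.07385585,  1.60660698, -0.03408404,
        1.11078981, -0.06710288]), 'dq': array([ 0.00192655,  0.00023671, -0.0011655 , -0.00022292, -0.00040172,
        0.00107831,  0.00082217]), 'effort': array([ 9.11600127e-04, -9.49850678e+01,  3.76122683e+00, -4.63519192e+01,
        1.91784825e-02,  1.01274057e-02,  3.05759659e-05]), 'position': array([ 0.26873256, -0.61878696,  0.24964108]), 'ee_rot': array([-0.69219558, -0.14426802,  0.69244411, -0.14343351]), 'contact_force': array([-0.06713459, -0.01920047, -0.52510287]), 'torque': array([-0.00317882,  0.03229066,  0.0014961 ]), 'opening': 0.08562036277757201}
scene 55.253951050216145 0.028773838261491554 [-0.09273425 -0.23137789  1.44936238] [ 1.82689008  1.47145229 -0.70992346]
test_box [(array([224., 199., 384., 328.]), 0.91), (array([170., 278., 214., 327.]), 0.28)]
paddle [(array([282., 204., 312., 234.]), 0.7)]
tab [(array([259., 213., 290., 244.]), 0.7)]
bolt [(array([259., 215., 287., 240.]), 0.89), (array([212., 262., 250., 320.]), 0.25)]
catch [(array([280.,
[... 529 characters left out ...]
est_box [(array([202.,  90., 350., 244.]), 0.88), (array([318., 163., 334., 183.]), 0.52)]
paddle [(array([257., 172., 283., 224.]), 0.89), (array([280., 159., 304., 210.]), 0.36)]
tab [(array([279., 162., 304., 213.]), 0.71)]
bolt [(array([281., 161., 304., 211.]), 0.77), (array([260., 174., 285., 219.]), 0.28)]
catch [(array([258., 171., 283., 221.]), 0.71)]
jar [(array([229., 201., 245., 218.]), 0.62)]
heatsink [(array([319., 166., 336., 182.]), 0.5)]
meter [(array([173., 177., 218., 246.]), 0.62)]
screwdriver [(array([329., 124., 362., 178.]), 0.64)]
mug [(array([402., 299., 461., 333.]), 0.87), (array([279., 164., 305., 211.]), 0.35)]
screw_tray [(array([363., 129., 399., 164.]), 0.66)]
```

```bash
python3 - <<'E'
import cv2
a=cv2.imread("pics/scene0.png")[160:340,150:410]; cv2.imwrite("pics/s1.png",cv2.resize(a,None,fx=3,fy=3,interpolation=2))
a=cv2.imread("pics/top0.png")[70:260,160:380]; cv2.imwrite("pics/t1.png",cv2.resize(a,(660,570),interpolation=2))
E
```

```text
(no output)
```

View pics/s1.png

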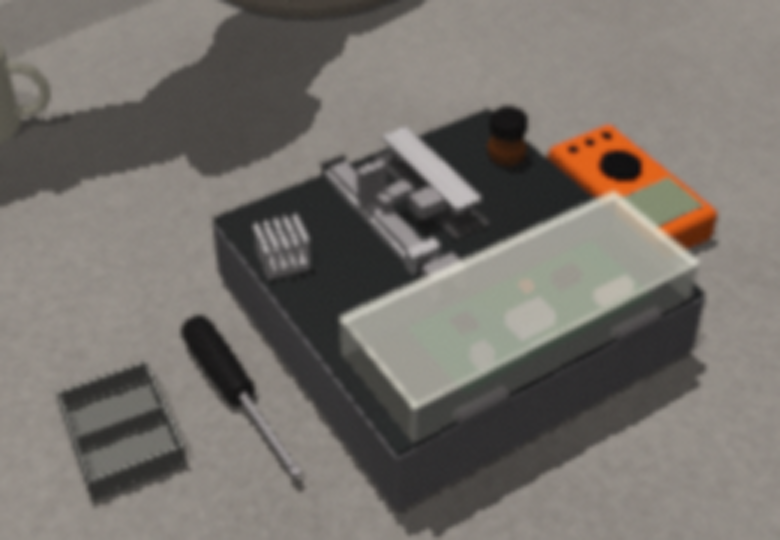

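View pics/t1.png

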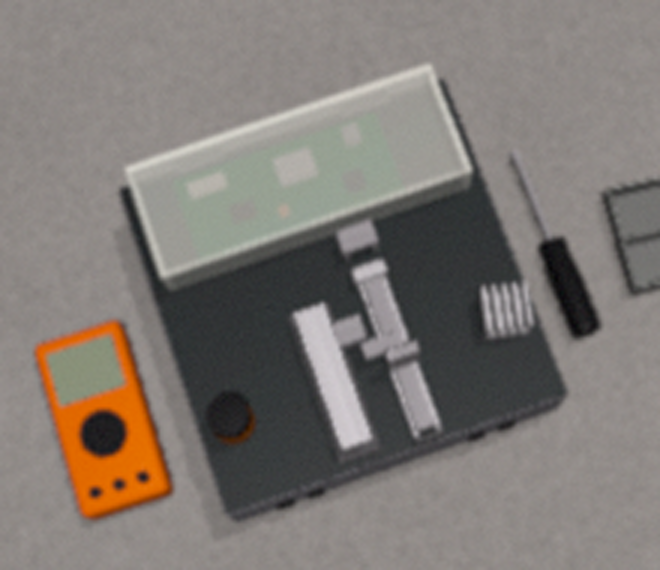

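View pics/top0.png

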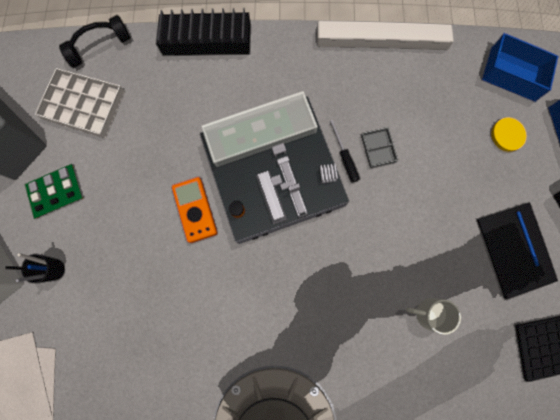

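The overview shows the box upright in the top view. The paddle (long bar) is at about px (270,197), the bolt and tab at about (292,187), the jar at (237,209) and the heat sink at (328,174). Next I'll measure from the depth.

```bash
python3 - <<'E'
from h import *
import pickle
for n,ext in (("top",(202,90,350,244)),("scene",(220,195,390,330))):
    d=pickle.load(open(n+".pkl","rb")); C=cloud(d)
    l,t,r,b=ext; P=C[t:b,l:r].reshape(-1,3); 
    h,e=np.histogram(P[:,2],bins=np.arange(0,0.14,0.004)); print(n,dict(zip(np.round(e,3),h)))
    D=P[abs(P[:,2]-0.07)<0.004]
    # cover edges etc: paddle
    for name,(l,t,r,b),zc in (("paddle",(253,165,290,228) if n=="top" else (275,198,316,238),0.098),):
        Q=C[t:b,l:r].reshape(-1,3); Q=Q[abs(Q[:,2]-zc)<0.004]
        rect=cv2.minAreaRect((Q[:,:2]*1000).astype(np.float32)); print(n,name,len(Q),Q.mean(0),rect,np.median(Q[:,2]))
    Q=C[150:225,240:320].reshape(-1,3) if n=="top" else C[195:260,240:320].reshape(-1,3)
    Q=Q[(Q[:,2]>0.11)&(Q[:,2]<0.125)]; print("tabtop",len(Q),Q.mean(0) if len(Q) else None, np.ptp(Q,axis=0) if len(Q) else 0)
E
```

```text
top {np.float64(0.0): np.int64(3855), np.float64(0.004): np.int64(131), np.float64(0.008): np.int64(34), np.float64(0.012): np.int64(95), np.float64(0.016): np.int64(95), np.float64(0.02): np.int64(102), np.float64(0.024): np.int64(85), np.float64(0.028): np.int64(124), np.float64(0.032): np.int64(284), np.float64(0.036): np.int64(77), np.float64(0.04): np.int64(46), np.float64(0.044): np.int64(34), np.float64(0.048): np.int64(23), np.float64(0.052): np.int64(22), np.float64(0.056): np.int64(27), np.float64(0.06): np.int64(57), np.float64(0.064): np.int64(799), np.float64(0.068): np.int64(5629), np.float64(0.072): np.int64(1296), np.float64(0.076): np.int64(258), np.float64(0.08): np.int64(328), np.float64(0.084): np.int64(188), np.float64(0.088): np.int64(159), np.float64(0.092): np.int64(236), np.float64(0.096): np.int64(627), np.float64(0.1): np.int64(146), np.float64(0.104): np.int64(2130), np.float64(0.108): np.int64(2232), np.float64(0.112): np.int64(124), np.float64(0.116): np.int64(39), np.float64(0.12): np.int64(4), np.float64(0.124): np.int64(0), np.float64(0.128): np.int64
[... 991 characters left out ...]
 np.int64(360), np.float64(0.084): np.int64(269), np.float64(0.088): np.int64(286), np.float64(0.092): np.int64(410), np.float64(0.096): np.int64(459), np.float64(0.1): np.int64(178), np.float64(0.104): np.int64(3349), np.float64(0.108): np.int64(546), np.float64(0.112): np.int64(24), np.float64(0.116): np.int64(18), np.float64(0.12): np.int64(0), np.float64(0.124): np.int64(0), np.float64(0.128): np.int64(0), np.float64(0.132): np.int64(0)}
scene paddle 386 [0.54189563 0.00749075 0.09644353] ((537.8080444335938, 17.081592559814453), (95.76162719726562, 102.214599609375), 73.94003295898438) 0.09642322539095896
tabtop 61 [ 0.5383206  -0.00156284  0.11382048] [0.20557298 0.14182618 0.00945763]
```

```bash
python3 - <<'E'
from h import *
import pickle
for n,seed in (("top",(270,197)),("scene",(295,218))):
    d=pickle.load(open(n+".pkl","rb")); C=cloud(d)
    m=(abs(C[...,2]-(0.098 if n=="top" else .0965))<0.004)&(d["image"].mean(2)>115)
    k,L,S,_=cv2.connectedComponentsWithStats(m.astype(np.uint8),connectivity=4)
    Q=C[L==L[seed[1],seed[0]]]
    rect=cv2.minAreaRect((Q[:,:2]*1000).astype(np.float32)); print(n,len(Q),Q.mean(0),rect)
    q=Q[:,:2]-Q[:,:2].mean(0); w,V=np.linalg.eigh(q.T@q); a=V[:,1]*np.sign(V[0,1]); print("yaw",np.degrees(np.arctan2(a[1],a[0])))
    # cover, z ~108
    m=(abs(C[...,2]-0.1075)<0.004)
    k,L,S,_=cv2.connectedComponentsWithStats(m.astype(np.uint8)); j=1+np.argmax(S[1:,4]);Q=C[L==j]
    print("cover",len(Q),Q.mean(0),cv2.minAreaRect((Q[:,:2]*1000).astype(np.float32)))
    np.set_printoptions(precision=4,suppress=True)
    # box frame from paddle
    # deck
    m=(abs(C[...,2]-0.07)<0.006)
    k,L,S,_=cv2.connectedComponentsWithStats(m.astype(np.uint8)); j=1+np.argmax(S[1:,4]);Q=C[L==j]
    print("deck",cv2.minAreaRect((Q[:,:2]*1000).astype(np.float32)))
E
```

```text
top 578 [0.53888019 0.01061366 0.09797177] ((539.0994262695312, 2.7847862243652344), (110.43478393554688, 45.13025665283203), 19.251184463500977)
yaw 15.52553145072991
cover 4248 [0.69339191 0.04116503 0.10798438] ((694.4570922851562, 41.365257263183594), (98.63371276855469, 252.34580993652344), 20.463285446166992)
deck ((609.239990234375, 10.14764404296875), (277.3458557128906, 281.71380615234375), 20.122900009155273)
scene 323 [0.5404 0.0105 0.0963] ((537.8472290039062, 3.2269210815429688), (110.92383575439453, 43.63482666015625), 18.88981056213379)
yaw 16.962386218341113
cover 3803 [0.6994 0.0335 0.1067] ((693.56103515625, 40.60310363769531), (97.40636444091797, 252.3145751953125), 20.431411743164062)
deck ((610.9578857421875, 8.992218017578125), (282.7024841308594, 278.86505126953125), 20.176898956298828)
```

```bash
python3 - <<'E'
from h import *
import pickle
np.set_printoptions(precision=1,suppress=True,linewidth=200)
yaw=np.radians(20.2); ex=np.array([np.cos(yaw),np.sin(yaw)]); ey=np.array([-ex[1],ex[0]])
O=np.array([.610,.0096])+0.010*ex; print(O)
for n,dz in (("top",0),("scene",.0015)):
    d=pickle.load(open(n+".pkl","rb")); C=cloud(d)
    P=C.reshape(-1,3); B=np.c_[(P[:,:2]-O)@ex,(P[:,:2]-O)@ey,P[:,2]+dz]*1000
    I=d["image"].mean(2).ravel()
    m=(abs(B[:,2]-98)<3)&(B[:,1]>5)&(B[:,1]<60)&(abs(B[:,0]+60)<90)&(I>100)
    Q=B[m]
    for x0 in range(-140,0,10):
        q=Q[(Q[:,0]>=x0)&(Q[:,0]<x0+10)]
        if len(q)>3: print(x0,len(q),"y",np.percentile(q[:,1],[3,50,97]))
    c=Q[(Q[:,1]>22)&(Q[:,1]<34)]; print("paddle x ext",np.percentile(c[:,0],[0,1,99,100]), "bright",np.median(c[:,2]))
    m=(B[:,2]>106)&(B[:,2]<122)&(abs(B[:,1]+26)<22)&(B[:,0]<15)&(B[:,0]>-140)
    print("tab",m.sum(),B[m].min(0),np.median(B[m],0),B[m].max(0))
    m=(B[:,2]>104)&(B[:,2]<112)&(abs(B[:,1])<140)&(B[:,0]>15)
    print("cover",np.percentile(B[m],[0.3,50,99.7],axis=0))
    # box edge lines in image: projected model
    im=d["image"][...,::-1].copy(); im=cv2.resize(im,None,fx=1)
    def W(x,y,z): return [*(O+(x*ex+y*ey)/1000),z/1000]
    S=4; im=cv2.resize(im,None,fx=S,fy=S,interpolation=2)
    px=-62
    polys=[[W(-150,-140,70),W(-150,140,70),W(130,140,70),W(130,-140,70)],[W(33,-126,108),W(33,126,108),W(130,126,108),W(130,-126,108)],
     [W(px-55,16,98),W(px-55,40,98),W(px+55,40,98),W(px+55,16,98)],[W(px-10,-38,118),W(px-10,-14,118),W(px-2,-14,118),W(px-2,-38,118)]]
    for p in polys: cv2.polylines(im,[((proj(d,p)+.5)*S-.5).astype(int)],True,(0,0,255),1)
    a=(215,140,345,240) if n=="top" else (220,185,350,285)
    im=im[a[1]*S:a[3]*S,a[0]*S:a[2]*S]; cv2.imwrite(f"pics/m_{n}.png",cv2.resize(im,None,fx=1.5,fy=1.5))
E
```

```text
[0.6 0. ]
-140 19 y [16.9 28.4 38.6]
-130 46 y [17.3 28.  39.6]
-120 47 y [17.6 28.7 39.1]
-110 44 y [17.5 28.9 39.6]
-100 47 y [17.  27.6 39. ]
-90 45 y [17.7 28.9 39.9]
-80 42 y [17.3 28.6 38.6]
-70 43 y [17.2 27.6 39.5]
-60 58 y [ 6.6 23.6 38.8]
-50 58 y [ 6.5 23.7 39.6]
-40 43 y [17.2 27.8 39.2]
-30 28 y [17.3 27.9 39.1]
paddle x ext [-133.9 -132.6  -24.7  -23.5] bright 98.01196649802532
tab 50 [-87.1 -37.4 108.6] [-83.8 -25.2 117.6] [-78.4 -13.7 121. ]
cover [[  32.2 -124.1  104.2]
 [  78.8    1.   108. ]
 [ 128.1  124.7  111.8]]Traceback (most recent call last):
  File "<stdin>", line 21, in <module>
cv2.error: OpenCV(4.12.0) /io/opencv/modules/imgproc/src/resize.cpp:4211: error: (-215:Assertion failed) inv_scale_y > 0 in function 'resize'
```

```bash
ls pics
```

```text
s1.png
scene0.png
t1.png
top0.png
```

```bash
cat > g.py <<'E'
from h import *
yaw=np.radians(20.2); ex=np.array([np.cos(yaw),np.sin(yaw)]); ey=np.array([-ex[1],ex[0]])
O=np.array([.610,.0096])+0.010*ex
def report(goal=None):
    s=sense(); p=s["position"]; M=R.from_quat(s["ee_rot"]).as_matrix()
    b=(p[:2]-O); print("t",s["time_s"],"box mm",b@ex*1e3,b@ey*1e3,p[2]*1e3,"open",s["opening"],"F",s["contact_force"])
    X=np.array([*ex,0]);Y=np.array([*ey,0]);Z=np.array([0,0,1])
    for sg in (1,-1):
        G=np.c_[-Z,sg*Y,np.cross(-Z,sg*Y)]
        print(sg,"turn deg (tool)",np.degrees(R.from_matrix(M.T@G).as_rotvec()))
    print("tool axes in box",[(np.round(M[:,i]@X,3),np.round(M[:,i]@Y,3),np.round(M[:,i]@Z,3)) for i in range(3)])
    if goal is not None:
        g=np.array([*(O+(goal[0]*ex+goal[1]*ey)/1e3),goal[2]/1e3]); print("shift tool",M.T@(g-p))
if __name__=="__main__":
    import sys; np.set_printoptions(precision=4,suppress=True)
    report([float(a) for a in sys.argv[1:4]] if len(sys.argv)>3 else None)
E
python3 g.py -107 1 200
```

```text
t 1.2 box mm -547.1884010415489 -472.2395083088263 250.31829455303784 open 0.08559809097781287 F [0.0356 0.0657 1.4379]
1 turn deg (tool) [-176.7235   -0.0036   -0.0026]
-1 turn deg (tool) [ 3.2765 -0.0017  0.0023]
tool axes in box [(np.float64(0.0), np.float64(0.0), np.float64(-1.0)), (np.float64(0.057), np.float64(-0.998), np.float64(-0.0)), (np.float64(-0.998), np.float64(-0.057), np.float64(-0.0))]
shift tool [ 0.0504 -0.4473 -0.4665]
```

>>> {"fn": "servo_tool", "kwargs": {"rows": [3.28,0,0,0,0,0,0.47,0,0,0,0,-0.024,-0.022,0.47,0,0,0,0,-0.024,-0.022,0.47,0,0,0,0,-0.024,-0.022,0.47,0,0,0,0,-0.024,-0.022,0.47,0,0,0,0,-0.024,-0.022,0.47,0,0,0,0,-0.024,-0.022,0.47,0,0,0,0,-0.024,-0.022,0.47,0,0,0,0,-0.024,-0.022,0.47,0,0,0,0,-0.024,-0.022,0.47]}}

```text
time_s: 2.03
position: [0.3805, -0.3465, 0.2505]
ee_rot: [0.696, 0.124, -0.696, 0.124]
contact_force: [0.3, -0.2, 1.0]
opening: 0.0401
```

>>> {"fn": "servo_tool", "kwargs": {"rows": [0,0,0,0,-0.024,-0.022,0.47,0,0,0,0,-0.024,-0.022,0.47,0,0,0,0,-0.024,-0.022,0.47,0,0,0,0,-0.024,-0.022,0.47,0,0,0,0,-0.024,-0.022,0.47,0,0,0,0,-0.024,-0.022,0.47,0,0,0,0,-0.024,-0.022,0.47,0,0,0,0,-0.024,-0.022,0.47,0,0,0,0,-0.024,-0.022,0.47,0,0,0,0,-0.017,-0.022,0.47]}}

```text
time_s: 2.87
position: [0.5064, -0.0509, 0.2507]
ee_rot: [0.696, 0.124, -0.696, 0.124]
contact_force: [1.5, 0.1, 0.0]
opening: 0.04
```

```bash
python3 g.py -107 1 170
```

```text
t 2.8667 box mm -128.144794190595 -21.029288594397748 250.66490167051214 open 0.040046366030188456 F [1.459  0.0877 0.0005]
1 turn deg (tool) [-179.9368   -0.0009   -0.0498]
-1 turn deg (tool) [ 0.0632 -0.0317  0.0006]
tool axes in box [(np.float64(0.001), np.float64(0.0), np.float64(-1.0)), (np.float64(0.001), np.float64(-1.0), np.float64(-0.0)), (np.float64(-1.0), np.float64(-0.001), np.float64(-0.001))]
shift tool [ 0.0807 -0.022  -0.0211]
```

>>> {"fn": "servo_tool", "kwargs": {"rows": [0,0,0,0.03,0,0,0.47,0,0,0,0.03,0,0,0.47,0,0,0,0.02,0,0,0.47,0,0,0,0,0,0,0.47,0,0,0,0,0,0,0.47]}}

```text
time_s: 3.28
position: [0.5059, -0.0533, 0.1702]
ee_rot: [-0.696, -0.124, 0.697, -0.124]
contact_force: [0.6, -0.5, -0.1]
opening: 0.0402
```

```bash
python3 g.py -107 1 170; python3 - <<'E'
from g import *
import pickle
for n in ("scene","top"):
    d=cam(n); pickle.dump(d,open(n+"2.pkl","wb"))
    a=(200,120,360,240) if n=="top" else (200,130,360,250)
    im=d["image"][a[1]:a[3],a[0]:a[2],::-1]; cv2.imwrite(f"pics/{n}2.png",cv2.resize(im,None,fx=4,fy=4,interpolation=2))
E
```

```text
t 3.2833 box mm -129.4464906599086 -23.082403028881785 170.17398099546287 open 0.04017807706389703 F [ 0.6344 -0.4857 -0.1022]
1 turn deg (tool) [-179.9962   -0.0782    0.1321]
-1 turn deg (tool) [0.0037 0.0841 0.0498]
tool axes in box [(np.float64(-0.001), np.float64(0.001), np.float64(-1.0)), (np.float64(0.0), np.float64(-1.0), np.float64(-0.001)), (np.float64(-1.0), np.float64(-0.0), np.float64(0.001))]
shift tool [ 0.0002 -0.0241 -0.0224]
```

View pics/scene2.png

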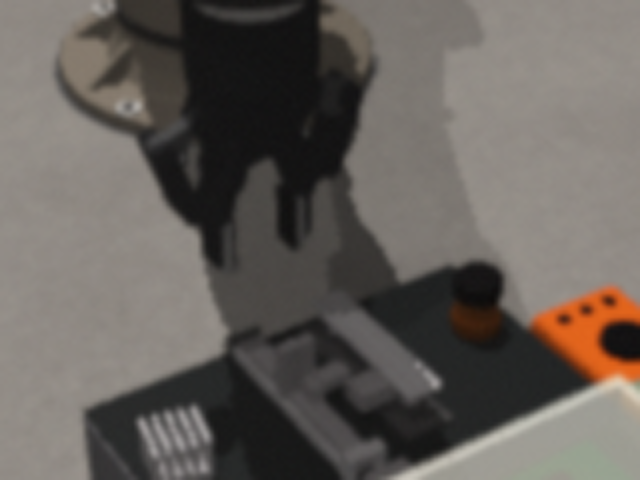

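View pics/top2.png

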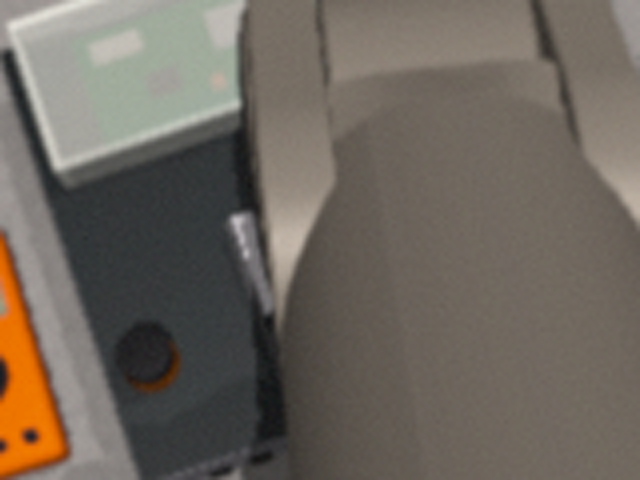

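The scene view shows the two fingertips at about px (255,196) and (273,190), above and in front of the mechanism. I'll measure the tips from depth.

```bash
python3 - <<'E'
from g import *
import pickle
np.set_printoptions(precision=1,suppress=True)
d=pickle.load(open("scene2.pkl","rb")); C=cloud(d); P=C[150:200,235:292].reshape(-1,3)
B=np.c_[(P[:,:2]-O)@ex,(P[:,:2]-O)@ey,P[:,2]+.0015]*1e3
m=(B[:,2]>130)&(B[:,2]<190)&(abs(B[:,0]+129)<30); Q=B[m]
for s in (0,1):
    q=Q[(Q[:,1]>-23)==s]; 
    for z0 in range(135,190,6):
        w=q[(q[:,2]>=z0)&(q[:,2]<z0+6)]
        if len(w): print(s,z0,len(w),"x",w[:,0].min(),w[:,0].max(),"y",w[:,1].min(),w[:,1].max())
E
```

```text
0 147 1 x -126.20584191477896 -126.20584191477896 y -50.188664333783656 -50.188664333783656
0 153 6 x -129.50467687699393 -119.84226523538244 y -50.96635250262203 -45.151709112999306
0 159 13 x -130.96426395881736 -118.10010652344432 y -57.716170948656625 -44.895747154726386
0 165 19 x -136.88695757210087 -116.81277073191615 y -57.98995205368433 -45.61219222723973
0 171 16 x -135.9603122172781 -116.74287723788699 y -57.86306119260752 -44.94483878193411
0 177 18 x -136.48882459780788 -116.42408358594288 y -57.34971218053982 -45.721309318083904
0 183 19 x -134.21851439308503 -117.28320706378001 y -58.26834515955718 -45.167441540176014
0 189 3 x -127.8450951670581 -118.96491786578422 y -58.19997834244014 -44.7929252300359
1 153 9 x -139.05000792118747 -119.30249365577237 y -4.423200861270505 1.1255043502689617
1 159 20 x -141.68088796338458 -117.47651984850584 y -4.57076176763355 10.368455519277559
1 165 14 x -140.38962223932612 -117.5577737930137 y -4.148536186319039 10.021607836950954
1 171 22 x -139.56984230572112 -116.49471119090275 y -5.178790761933819 9.310201922849343
1 177 20 x -137.24272761550682 -117.70952699686862 y -4.524839411040601 9.868934261799165
1 183 16 x -138.80876943337782 -116.75585087408751 y -4.5044931467812415 9.107679297598867
1 189 1 x -130.51372199847702 -130.51372199847702 y -2.7162615308641347 -2.7162615308641347
```

>>> {"fn": "servo_tool", "kwargs": {"rows": [0,0,0,0,-0.0125,-0.011,0.47,0,0,0,0,-0.0125,-0.0115,0.47,0,0,0,0.02,0,0,0.47,0,0,0,0.02,0,0,0.47,0,0,0,0,0,0,0.47,0,0,0,0,0,0,0.47]}}

```text
time_s: 3.88
position: [0.5189, -0.0223, 0.1312]
ee_rot: [0.696, 0.124, -0.696, 0.124]
contact_force: [-0.4, 0.3, 0.9]
opening: 0.0403
```

```bash
python3 g.py -107 2 120; python3 - <<'E'
from g import *
import pickle
for n in ("scene",):
    d=cam(n); pickle.dump(d,open(n+"3.pkl","wb"))
    a=(220,150,350,250)
    im=d["image"][a[1]:a[3],a[0]:a[2],::-1]; cv2.imwrite(f"pics/{n}3.png",cv2.resize(im,None,fx=5,fy=5,interpolation=2))
E
```

```text
t 3.8833 box mm -106.53457130505551 1.545103232036603 131.23293483595444 open 0.0402582627871385 F [-0.4352  0.2934  0.947 ]
1 turn deg (tool) [179.9798  -0.0009   0.0045]
-1 turn deg (tool) [-0.0202 -0.0029 -0.0006]
tool axes in box [(np.float64(0.0), np.float64(-0.0), np.float64(-1.0)), (np.float64(-0.0), np.float64(-1.0), np.float64(0.0)), (np.float64(-1.0), np.float64(0.0), np.float64(-0.0))]
shift tool [ 0.0112 -0.0005  0.0005]
```

View pics/scene3.png

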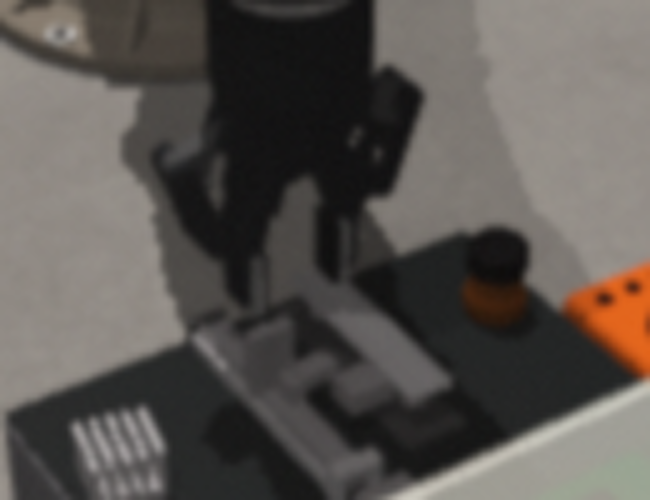

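The picture shows the right-hand finger above the paddle (view px 340,275). The left-hand finger is behind the tab (view px 255,300). Next I'll lower the tool in small steps to find contact.

>>> {"fn": "servo_tool", "kwargs": {"rows": [0,0,0,0.01,0,0,0.47,0,0,0,0.003,0,0,0.47,0,0,0,0,0,0,0.47]}}

```text
time_s: 4.18
position: [0.5186, -0.0223, 0.1172]
ee_rot: [-0.696, -0.124, 0.696, -0.124]
contact_force: [0.3, 0.3, -0.4]
opening: 0.0398
```

>>> {"fn": "servo_tool", "kwargs": {"rows": [0,0,0,0.004,0,0,0.47,0,0,0,0,0,0,0.47,0,0,0,0,0,0,0.47]}}

```text
time_s: 4.43
position: [0.5189, -0.0222, 0.1135]
ee_rot: [0.696, 0.124, -0.696, 0.124]
contact_force: [-0.2, -1.0, 2.5]
opening: 0.0401
```

>>> {"fn": "servo_tool", "kwargs": {"rows": [0,0,0,0.003,0,0,0.47,0,0,0,0,0,0,0.47,0,0,0,0,0,0,0.47]}}

```text
time_s: 4.68
position: [0.5189, -0.0222, 0.1104]
ee_rot: [0.696, 0.124, -0.696, 0.124]
contact_force: [-0.4, -0.9, 2.9]
opening: 0.0404
```

>>> {"fn": "servo_tool", "kwargs": {"rows": [0,0,0,0.002,0,0,0.47,0,0,0,0,0,0,0.47,0,0,0,0,0,0,0.47]}}

```text
time_s: 4.93
position: [0.5188, -0.0222, 0.1084]
ee_rot: [0.696, 0.124, -0.696, 0.124]
contact_force: [1.6, -1.0, 5.0]
opening: 0.0399
```

```bash
python3 g.py -107 2 107; python3 - <<'E'
from g import *
import pickle
np.set_printoptions(precision=1,suppress=True)
d=cam("scene"); pickle.dump(d,open("scene4.pkl","wb")); C=cloud(d);P=C.reshape(-1,3)
B=np.c_[(P[:,:2]-O)@ex,(P[:,:2]-O)@ey,P[:,2]+.0015]*1e3
m=(B[:,0]>-75)&(B[:,0]<-30)&(abs(B[:,1]-28)<9)&(B[:,2]>80)&(B[:,2]<105); print(m.sum(),np.median(B[m],0))
a=(220,150,350,250)
im=d["image"][a[1]:a[3],a[0]:a[2],::-1]; cv2.imwrite("pics/scene4.png",cv2.resize(im,None,fx=5,fy=5,interpolation=2))
E
```

```text
t 4.9333 box mm -106.51423815676763 1.6735783311469374 108.36848472712829 open 0.039865588226263855 F [ 1.6054 -0.9781  5.048 ]
1 turn deg (tool) [179.9933  -0.0018   0.0277]
-1 turn deg (tool) [-0.0067 -0.0176 -0.0011]
tool axes in box [(np.float64(0.0), np.float64(-0.0), np.float64(-1.0)), (np.float64(-0.0), np.float64(-1.0), np.float64(0.0)), (np.float64(-1.0), np.float64(0.0), np.float64(-0.0))]
shift tool [ 0.0014 -0.0003  0.0005]
88 [-51.8  28.6  90.9]
```

View pics/scene4.png

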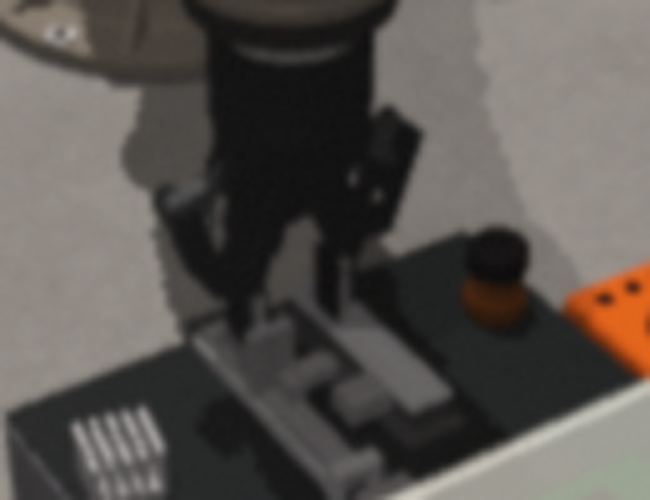

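>>> {"fn": "servo_tool", "kwargs": {"rows": [0,0,0,0.0015,0,0,0.47,0,0,0,0,0,0,0.47,0,0,0,0,0,0,0.47,0,0,0,0,0,-0.003,0.47,0,0,0,0,0,-0.003,0.47,0,0,0,0,0,-0.003,0.47,0,0,0,0,0,-0.003,0.47,0,0,0,0,0,0,0.47]}}

```text
time_s: 5.65
position: [0.5301, -0.0177, 0.1066]
ee_rot: [-0.696, -0.124, 0.696, -0.124]
contact_force: [-2.3, -0.4, 4.5]
opening: 0.0402
```

```bash
cat > v.py <<'E'
from g import *
import pickle,sys
np.set_printoptions(precision=1,suppress=True)
n=sys.argv[1]
d=cam("scene"); C=cloud(d);P=C.reshape(-1,3)
B=np.c_[(P[:,:2]-O)@ex,(P[:,:2]-O)@ey,P[:,2]+.0015]*1e3
m=(B[:,0]>-130)&(B[:,0]<-25)&(abs(B[:,1]-28)<9)&(B[:,2]>80)&(B[:,2]<104); print("paddle",m.sum(),np.median(B[m],0))
m=(B[:,2]>115)&(B[:,2]<120)&(abs(B[:,1]+26)<11)&(B[:,0]<0)&(B[:,0]>-92)
print("tabtop",m.sum(),np.percentile(B[m],[0,50,100],axis=0) if m.sum() else 0)
a=(220,150,350,250)
im=d["image"][a[1]:a[3],a[0]:a[2],::-1]; cv2.imwrite(f"pics/{n}.png",cv2.resize(im,None,fx=5,fy=5,interpolation=2))
report()
E
python3 v.py s5
```

```text
paddle 192 [-71.   25.1  89.4]
tabtop 30 [[-91.8 -36.5 115.7]
 [-79.5 -27.3 118.2]
 [-74.  -16.3 119.7]]
t 5.7 box mm -94.44210550850809 1.9059274057360787 106.68051697601769 open 0.03995441917126806 F [-1.8 -0.7  4.1]
1 turn deg (tool) [-180.   -0.    0.]
-1 turn deg (tool) [0. 0. 0.]
tool axes in box [(np.float64(-0.0), np.float64(0.0), np.float64(-1.0)), (np.float64(0.0), np.float64(-1.0), np.float64(-0.0)), (np.float64(-1.0), np.float64(-0.0), np.float64(0.0))]
```

View pics/s5.png

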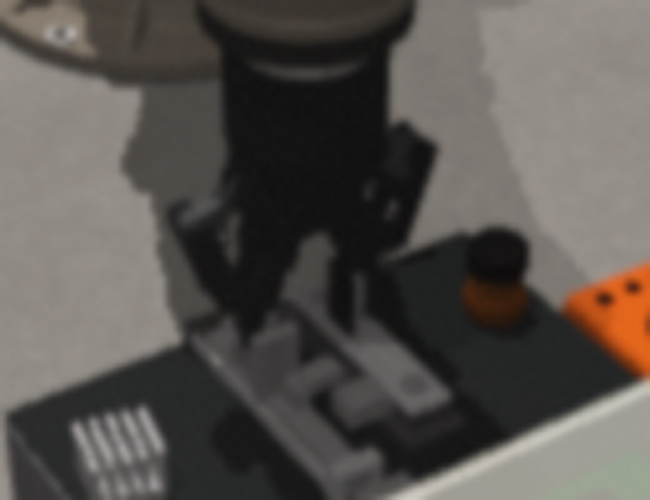

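The finger is on the tab (view px 255,340) and the tab has moved a few mm. The paddle is about 8.6 mm down, so I'll carry on pushing.

>>> {"fn": "servo_tool", "kwargs": {"rows": [0,0,0,0,0,-0.004,0.47,0,0,0,0,0,-0.004,0.47,0,0,0,0,0,-0.004,0.47,0,0,0,0,0,-0.004,0.47,0,0,0,0,0,-0.004,0.47,0,0,0,0,0,0,0.47]}}

```text
time_s: 6.2
position: [0.549, -0.0108, 0.1067]
ee_rot: [-0.696, -0.124, 0.696, -0.124]
contact_force: [-1.7, -0.6, 3.9]
opening: 0.0403
```

>>> {"fn": "servo_tool", "kwargs": {"rows": [0,0,0,0,0,-0.003,0.47,0,0,0,0,0,-0.003,0.47,0,0,0,0,0,-0.003,0.47,0,0,0,0,0,-0.002,0.47,0,0,0,0,0,0,0.47]}}

```text
time_s: 6.62
position: [0.559, -0.0072, 0.1067]
ee_rot: [-0.696, -0.124, 0.696, -0.124]
contact_force: [-2.2, -1.0, 3.8]
opening: 0.0402
```

```bash
python3 v.py s6
```

```text
paddle 166 [-57.   25.3  89.8]
tabtop 40 [[-68.1 -34.8 115.4]
 [-49.3 -27.9 117.3]
 [-44.2 -15.6 119.6]]
t 6.6667 box mm -63.66019049480118 1.8281075842074874 106.75718007506165 open 0.04029617003684024 F [-2.5 -0.9  4.4]
1 turn deg (tool) [-180.   -0.    0.]
-1 turn deg (tool) [0. 0. 0.]
tool axes in box [(np.float64(-0.0), np.float64(0.0), np.float64(-1.0)), (np.float64(0.0), np.float64(-1.0), np.float64(-0.0)), (np.float64(-1.0), np.float64(-0.0), np.float64(0.0))]
```

View pics/s6.png

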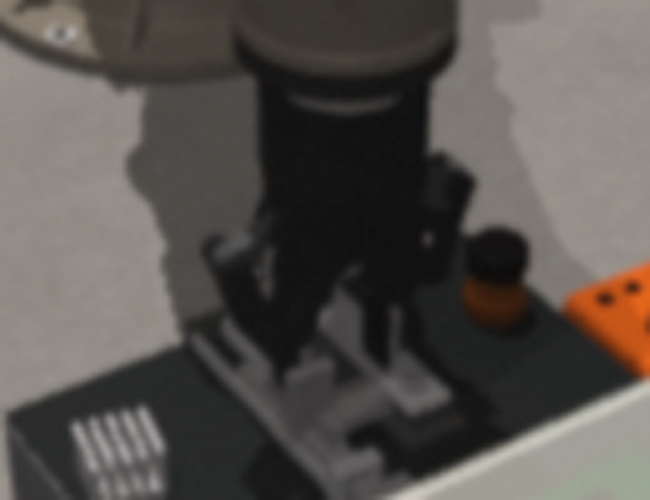

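The bolt has moved about 37 mm and the force is still only sliding force. I'll push in 1–2 mm steps until it meets the end stop.

>>> {"fn": "servo_tool", "kwargs": {"rows": [0,0,0,0,0,-0.002,0.47,0,0,0,0,0,-0.002,0.47,0,0,0,0,0,0,0.47]}}

```text
time_s: 6.92
position: [0.5627, -0.0058, 0.1068]
ee_rot: [-0.696, -0.124, 0.696, -0.124]
contact_force: [-2.5, -1.0, 3.6]
opening: 0.0404
```

>>> {"fn": "servo_tool", "kwargs": {"rows": [0,0,0,0,0,-0.001,0.47,0,0,0,0,0,-0.001,0.47,0,0,0,0,0,0,0.47]}}

```text
time_s: 7.17
position: [0.5637, -0.0056, 0.1067]
ee_rot: [-0.695, -0.124, 0.697, -0.124]
contact_force: [-10.5, -1.8, 8.6]
opening: 0.0402
```

The force jumped to about 10 N, so the bolt is against its end stop. I'll check the picture, then back off and lift.

```bash
python3 v.py s7|head -5
```

```text
paddle 157 [-54.1  25.   89.7]
tabtop 38 [[-62.5 -36.6 115.1]
 [-45.9 -27.3 117.8]
 [-38.4 -16.2 119.9]]
t 7.2167 box mm -58.71624782947453 1.7586935212914272 106.69547101400514 open 0.04055958714823285 F [-10.   -1.2   8. ]
```

>>> {"fn": "servo_tool", "kwargs": {"rows": [0,0,0,0,0,0.002,0.47,0,0,0,0,0,0.003,0.47,0,0,0,-0.005,0,0,0.47,0,0,0,-0.015,0,0,0.47,0,0,0,-0.025,0,0,0.47,0,0,0,-0.03,0,0,0.47,0,0,0,-0.03,0,0,0.47,0,0,0,0,0,0.03,0.47,0,0,0,0,0,0.03,0.47,0,0,0,0,0,0,0.47]}}

```text
time_s: 8.05
position: [0.4995, -0.0297, 0.2121]
ee_rot: [-0.696, -0.123, 0.697, -0.124]
contact_force: [2.3, -0.1, -0.1]
opening: 0.0398
```

```bash
python3 v.py s8
```

```text
paddle 217 [-72.9  27.3  98. ]
tabtop 26 [[-50.  -36.7 115.4]
 [-44.  -26.1 117.7]
 [-39.9 -16.  119.4]]
t 8.1 box mm -125.03087551729008 1.2771033283097746 212.33052163074842 open 0.04040167856444208 F [0.1 0.5 0.5]
1 turn deg (tool) [179.9  -0.1  -0.1]
-1 turn deg (tool) [-0.1  0.  -0. ]
tool axes in box [(np.float64(-0.001), np.float64(-0.001), np.float64(-1.0)), (np.float64(-0.002), np.float64(-1.0), np.float64(0.001)), (np.float64(-1.0), np.float64(0.002), np.float64(0.001))]
```

View pics/s8.png

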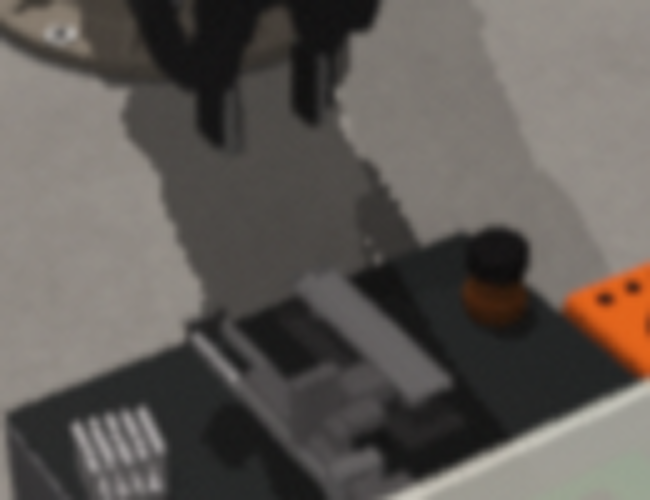

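The picture shows the paddle back up, with its top at 98.0 mm. The tab is forward (view px 320,375) with its centre at box x of about -44, where about -43 is expected when home. The fingers are clear and the jar and heat sink are where they were.

```bash
python3 -c "
from station import *
print(sign_off())"
```

```text
the job is handed in; nothing more can be done
None
```

The cover is locked, and I handed the job in at about 8 s of the 38 s allowed. With the tool pointing down, one fingertip held the catch about 8 mm down. The other pushed the bolt's tab until the force jumped from about 2.5 N to 10 N at the end stop. I then backed off 5 mm and lifted the tool clear.

**Last checks:**
- **Catch:** its top measured 98.0 mm above the bench, the same as before I pressed it, so it has sprung fully back up.
- **Bolt:** the middle of the tab is at box x of about -44 mm, against about -43 mm when fully home. That puts the bolt about 41 of 42 mm in, within the camera's accuracy of about 2 mm.
- **Contact:** the wrist force read under 1 N, and the fingertips were about 75 mm above the tab.
- **Loose things:** in the picture, the jar and heat sink had not moved. I didn't look again at the things on the bench, but the arm stayed well above them.

No check failed.

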